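Set the sliding phone stand to its index plate and hold its jaw open

ROBOT

A 6-joint arm with a two-finger parallel gripper is mounted at the origin on the work surface. World frame = base frame: x ahead of the robot, y to its left, z up, the work surface at z = 0. Lengths are in m, angles in rad, forces in N, time in s.
With the tool pointing down it reaches from about 0.325 to 0.75 m from the base axis. Payload 7.6 kg.
Tool frame: the origin (TCP) lies at the very end of the fingers, on their centre line; the grasp point (between the pads) lies 19 mm behind it; z points along the fingers, x is the direction in which the jaws open and shut, and the axes are right-handed (so a half turn about z gives the same grasp; the last joint's range is limited). The gripper opens to 85 mm and grips with 20 to 120 N. Pads are 22 mm wide; open, the fingers measure 114 mm over their backs; the gripper's body (76 mm by 85 mm) begins 54 mm behind the grasp point. The pads swing forward as they close: fully open they stand 13 mm farther back than shut.
Start: joints at [-1.311, 0.052, 1.401, -0, 1.689, -0.07], TCP at [0.17, -0.497, 0.231] pointing down, gripper open.
Joint ranges: [-2.9, 2.9], [-0.91, 2.17], [0.12, 2.37], [-1.06, 4.2], [0.26, 2.73], [-2.93, 2.93]. Speed limits (rad/s): [2.57, 2.57, 3.01, 3.14, 3.14, 3.14].

INTERFACE

Orientations are given as a 3x3 rotation matrix whose columns are the frame's x, y, z axes.
In Python, from cell import manip gives the robot as it stands.
- The arm moves only by the shell command python3 -m inch 'ROWS' [OPENING] [FORCE]. ROWS is JSON, a list of rows, each a list of 2 entries, a list of its own where there are three numbers: the shift along the tool's x, y, z scaled (see below), then the turn, a rotation vector about the tool's x, y, z scaled (see below). In form: [[[x, y, z], [rx, ry, rz]], ...]. A call has exactly 8 rows; each row shifts and turns the commanded pose from where the row before left it, along the tool's axes as they then stand; what a row does not reach is not made up. The controller multiplies each number of a shift by 0.15 m and each number of a turn by 90 degrees. A row lasts 1/12 s, in which the tool goes at most 41.7 mm and 7.16 degrees, less where a joint would pass 70% of its speed; a pose out of reach is approached as far as the arm can. A call with a number of a shift or a turn outside -1 to 1 is refused whole. A call with a gripper value outside its range is refused whole. OPENING is the opening, from -1 (shut) to 1 (fully open), set as the call begins (- or left out, the last holds). The fingers move at their own pace and stop on an object; FORCE is the grip in N (left out, the last holds). Time passes only in rows, so rows that do not move let the fingers close, or fill a call up. It gives the time, the measured TCP pose, the force and the opening at its end, in the units of the state.
- manip.get_obs(): the state, without advancing time (a new reading comes with each control period).
- manip.capture(name): name is "scene" or "top" or "wrist"; returns a dict with "color" (480x640x3 uint8, blue, green, red), "range_z" (480x640 float32, m along the optical axis (not along the pixel's ray), 0 where there is no reading), "fx", "fy", "cx", "cy" (pixels), "pose" (4x4, takes a point from camera to world coordinates); the wrist camera has in their place "T_tool_cam" (4x4, takes a point from camera to tool coordinates, whose origin is the TCP and whose axes are the tool frame's). Camera axes: x right, y up, looking along -z (the intrinsics and any distortion apply to the point x, -y, -z); pixel columns grow to the right and rows downward; lengths in m; the calibration is good to about 2 mm. A picture is of the moment at which its call begins: read the wrist's pose just before it.
- manip.hand_in(): hands the job in, once; it reports no verdict.
The state is a dict: "time_s": time; "qpos": joint angles; "qvel": joint speeds; "tau": joint torques, N m; "ee_pos": TCP position; "eef_rot": TCP orientation; "wrist_force": force on the tool from outside, world axes, zero at the start; "wrist_torque": the same for the moment, N m; "opening": finger opening in m.
Only numpy, scipy, OpenCV 4.12 (cv2) and the standard library are available. Lean on these libraries where they do the work, as an engineer would, in place of code of your own. Each camera call takes 0.05 s, during which the arm holds its last target. There are 200 camera calls.

TASK

Free the clamp lever on the sliding phone stand, slide the carriage until its pointer fin lines up with the thin flat index plate (not the round peg), and lock the clamp again by tipping its lever all the way back. Then press the stand's spring-loaded lever down past its first two clicks to the third, lowest one, and finish while still holding it down there with the gripper so that the jaw stays open for a phone. Leave the snow globe and the toy dinosaur where they are.

Things in the scene. Friction and masses are not known exactly. Their poses are not given: they have to be found in the camera images.
- track: Fixed aluminium slide track on the mantel, 480 mm long, 64 mm wide at the foot (10 mm high), 40 mm wide above, top at 30 mm. Origin: centre of its underside, on the mantel. Its y axis runs along the track, x across it, away from the robot within 0.25 rad; z up. All sides and directions of the other entries are in this frame, and the parts on the carriage keep its yaw.
- carriage (a joint): Slide of the carriage along the track's y (m), 0 with the carriage centred on the track, ends at -0.115 and +0.115; it adds straight to the y of everything on the carriage. The carriage is a dark platform 80 mm (x) by 220 mm (y), top 43 mm above the mantel, with an upright tab at each end; freed it slides with about 3 N of friction and stays where it is left, clamped it holds against 10 N or more.
- tab_left (a point): Middle of the top edge of the upright tab at the carriage's +y end: a plate 10 mm thick (y), 56 mm wide (x), standing 45 mm above the platform, its top 88 mm above the mantel. It can be pinched across y or pushed; from the tab inwards it is 40 mm to the stand's cheeks.
- tab_right (a point): The same on the tab at the -y end; from this tab inwards it is 40 mm to the clamp.
- pointer (a point): Outer tip of the carriage's pointer fin: a 4 mm thick (y) steel tongue in the middle of the platform's far (+x) edge, 37 mm above the mantel.
- marker: Fixed index plate beside the far (+x) edge of the track: a thin upright steel plate, 20 mm across x, 4 mm thick in y, 44 mm high, on a small foot 24 by 30 by 4 mm. Origin: on the mantel, in the plate's mid-plane, 2 mm short of its edge nearest the track; axes parallel to the track's. The pointer is on it when both have the same y in the track's frame.
- peg: Fixed round steel peg, 14 mm diameter, 32 mm high, on a 24 mm disc, beside the far edge of the track on the other side of the carriage's start; not the mark. Origin: on the mantel, 12 mm nearer the track than the peg's axis.
- clamp (a joint): Angle of the clamp lever (rad): 0 is fully locked, leaning 0.6 rad from upright away from the robot (+x); 1.2 is fully free, leaning 0.6 rad towards the robot (-x). It turns in the vertical x-z plane, has about 0.12 N m of friction (2 to 4 N at the knob), stays where it is left, brakes the carriage below about 0.35 and counts as free above 0.9 and as locked below 0.2.
- clamp_knob (a point): Centre of the black barrel knob at the end of the clamp lever: 16 mm diameter, 26 mm long along y, 60 mm from the pivot on a stem of 10 mm diameter; can be pushed from either x side.
- clamp_pivot (a point): Pivot of the clamp lever, on the carriage at y = -45 mm from its middle, 58 mm above the mantel, in a fork 29 mm wide (y) and 24 mm long (x) whose top is at 68 mm.
- lever (a joint): Angle of the stand's press lever (rad): 0 is up at rest, pointing to -x and 0.35 rad above level; pressing its pad down increases it. Clicks (force dips) at 0.21, 0.43 and 0.64; it passes through level at 0.35; rigid end stop at 0.72. A spring always brings it back to 0: pressing at the pad takes about 3 to 12 N. It counts as at the third click from 0.57 up to the end stop.
- lever_pad (a point): Centre of the upper face of the lever's flat pad, 30 mm (along the lever) by 36 mm (y), 6 mm thick with its mid-plane through the pivot axis, 90 mm from the pivot on the robot's side; at rest about 124 mm above the mantel, at the third click about 67 mm. It is pressed from above.
- lever_pivot (a point): Pivot of the press lever (axis along y), between the stand's cheeks, on the carriage at x = -10 mm, y = +40 mm from its middle, 90 mm above the mantel. The stand behind it (x from +10 to +55 mm, y from +12 to +68 mm) is up to 150 mm high, 185 mm with the jaw raised.
- globe: Snow globe, glass ball 68 mm diameter on a wooden base, 86 mm high, loose, beyond the left (+y) end of the track. Origin: centre of its underside. Leave alone.
- dino: Green plastic toy dinosaur, about 155 mm long, 77 mm high, loose, beyond the right (-y) end of the track. Origin: on the mantel under its body. Leave alone.
Things that resemble listed ones, but are neither listed nor needed, are in the scene too. Leave any orange look-alike of the marker alone.

How it is judged:
On the way, in this order (a step that is already met when the one before it is completed fails the run):
1. the clamp lever is freed (value of joint clamp above 0.9 rad), for 0.1 s.
2. with the clamp free, the carriage's pointer stands at the index plate (value of joint clamp above 0.6 rad and y of pointer in the frame of marker between -0.006 and 0.006 m), for 0.2 s.
3. the clamp is locked again with the pointer at the index plate (value of joint clamp below 0.2 rad and y of pointer in the frame of marker between -0.006 and 0.006 m), for 0.2 s.
4. the press lever is held at the third click by the gripper (value of joint lever above 0.57 rad and contact force between any of the fingers, the arm and lever above 1 N), for 0.5 s.
At the end, for the whole second after the job is handed in: The robot holds the press lever still at its third click (above 0.57 rad) with more than 1 N of contact, the clamp lever is locked (below 0.2 rad) and the pointer is within 6 mm of the index plate along the track (all of step 3 and all of step 4 and velocity of joint lever between -0.1 and 0.1 rad/s); the arm keeps its last pose, push and grip.
It fails at once if the snow globe is moved or tipped (distance of globe from where it was at the start of the episode above 0.02 m or angle between globe's own z axis and vertical above 0.35 rad).
It fails at once if the dinosaur is moved or tipped (distance of dino from where it was at the start of the episode above 0.02 m or angle between dino's own z axis and vertical above 0.35 rad).
It also fails if it takes over 72 s, if anything falls off the work surface, if the arm or the gripper's body presses on something with over 40 N, if the wrist force passes 120 N, or if a joint passes its speed limit or range.

## Working session

There is one attempt and no reset: what is moved stays moved. The work goes in short steps, Python scripts to look and compute and a shell command to move; the robot and the scene stay as the last step left them, time stands still between calls to the robot, and variables do not carry over. Pictures are saved under pics/ and viewed, about 8 in all and at most 12, crops included, and the job is handed in when it is done.

```bash
mkdir -p pics; ls; python3 - <<'E'
from cell import manip
import cv2,numpy as np
o=manip.get_obs();print({k:np.round(v,3).tolist() for k,v in o.items()})
for n in("scene","top"):
    c=manip.capture(n);cv2.imwrite(f"pics/{n}0.png",c["color"]);np.savez(f"{n}0.npz",**c)
    print(n,c["fx"],c["fy"],c["cx"],c["cy"],np.round(c["pose"],3).tolist(),[k for k in c], (c["range_z"]>0).mean())
E
```

```text
pics
{'time_s': 0.0, 'qpos': [-1.311, 0.053, 1.402, -0.0, 1.689, -0.07], 'qvel': [-0.0, -0.002, 0.0, -0.001, -0.0, 0.0], 'tau': [0.002, -38.166, -36.019, 0.0, 0.006, 0.0], 'ee_pos': [0.17, -0.496, 0.23], 'eef_rot': [[0.324, -0.946, -0.0], [-0.946, -0.324, 0.002], [-0.002, -0.0, -1.0]], 'wrist_force': [0.399, -0.353, -0.39], 'wrist_torque': [-0.014, -0.009, 0.029], 'opening': 0.085}
scene 541.5085985690359 541.5085985690359 318.22335810633666 229.28048063474296 [[0.179, -0.835, 0.521, 1.143], [0.984, 0.16, -0.082, -0.089], [-0.015, 0.527, 0.85, 1.021], [0.0, 0.0, 0.0, 1.0]] ['color', 'range_z', 'fx', 'fy', 'cx', 'cy', 'pose'] 0.995849609375
top 471.48423364486 471.48423364486 323.5241071548284 247.33424418048594 [[-0.023, 0.995, -0.098, 0.474], [-0.999, -0.025, -0.027, -0.006], [-0.029, 0.098, 0.995, 1.171], [0.0, 0.0, 0.0, 1.0]] ['color', 'range_z', 'fx', 'fy', 'cx', 'cy', 'pose'] 0.996015625
```

View pics/scene0.png

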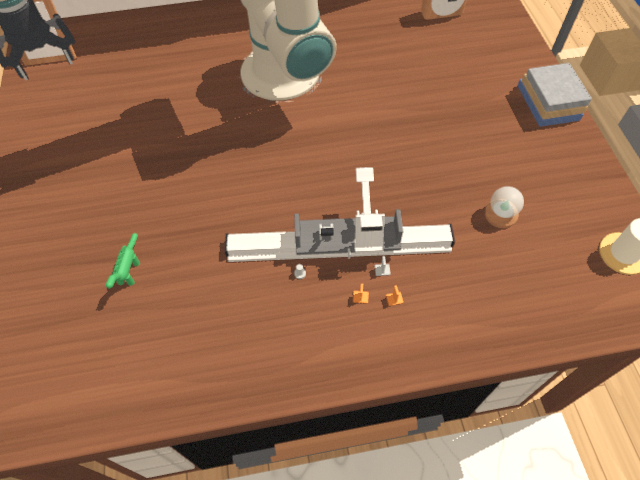

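View pics/top0.png

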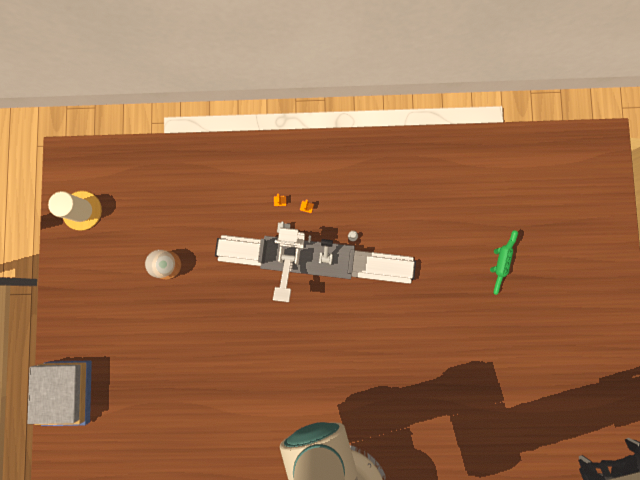

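The scene view shows the track from (228,247) to (452,240), the pointer near (349,255), the index plate near (382,268), the peg near (299,270), the clamp near (326,230) and the lever pad near (365,174). The globe, dinosaur and orange look-alikes are clear of it. Next I'll measure.

```bash
cat > h.py <<'E'
import numpy as np,cv2
def cloud(c,T=None):
    T=c["pose"] if T is None else T
    z=c["range_z"];v,u=np.mgrid[:480,:640]
    p=np.stack([(u-c["cx"])/c["fx"]*z,-(v-c["cy"])/c["fy"]*z,-z],-1)
    return p@T[:3,:3].T+T[:3,3]
def proj(c,P,T=None):
    T=c["pose"] if T is None else T
    q=(np.asarray(P)-T[:3,3])@T[:3,:3]
    return np.stack([c["cx"]-c["fx"]*q[...,0]/q[...,2],c["cy"]+c["fy"]*q[...,1]/q[...,2]],-1)
def onplane(c,uv,z,T=None):
    T=c["pose"] if T is None else T
    d=T[:3,:3]@np.array([(uv[0]-c["cx"])/c["fx"],-(uv[1]-c["cy"])/c["fy"],-1])
    return T[:3,3]+d*(z-T[2,3])/d[2]
E
python3 - <<'E'
from h import *
for n in("scene","top"):
    c=dict(np.load(n+"0.npz"));P=cloud(c)
    roi=(P[...,0]>.3)&(P[...,0]<.62)&(P[...,1]>-.3)&(P[...,1]<.3)
    print(n,"table z",np.median(P[...,2][roi&(abs(P[...,2])<.01)]))
    m=roi&(P[...,2]>.022)&(P[...,2]<.037)&(c["color"].min(-1)>130)
    m=cv2.morphologyEx(m.astype(np.uint8),cv2.MORPH_OPEN,np.ones((3,3)))>0
    # use plane z=.03 by rays for the light track top
    v,u=np.nonzero(m); Q=np.array([onplane(c,(a,b),.03)[:2] for a,b in zip(u,v)],np.float32)
    r=cv2.minAreaRect(Q);print(r,cv2.boxPoints(r).round(3).tolist(),len(Q))
    s=c["color"]
    if n=="scene": s=s[150:315,215:465]
    else: s=s[190:310,200:430]
    cv2.imwrite(f"pics/{n}crop.png",cv2.resize(s,None,fx=3.2,fy=3.2,interpolation=cv2.INTER_CUBIC))
E
```

```text
scene table z -0.000671320583107704
((0.5664880275726318, 0.046569034457206726), (0.47860008478164673, 0.04420994594693184), 82.05936431884766) [[0.5120000243186951, -0.18700000643730164], [0.5550000071525574, -0.19300000369548798], [0.6209999918937683, 0.2809999883174896], [0.578000009059906, 0.28700000047683716]] 2003
top table z 0.0005882179718637026
((0.5861965417861938, 0.04455122351646423), (0.4787040948867798, 0.09046471863985062), 81.95079803466797) [[0.5080000162124634, -0.1860000044107437], [0.597000002861023, -0.19900000095367432], [0.6639999747276306, 0.2750000059604645], [0.574999988079071, 0.2879999876022339]] 1685
```

View pics/scenecrop.png

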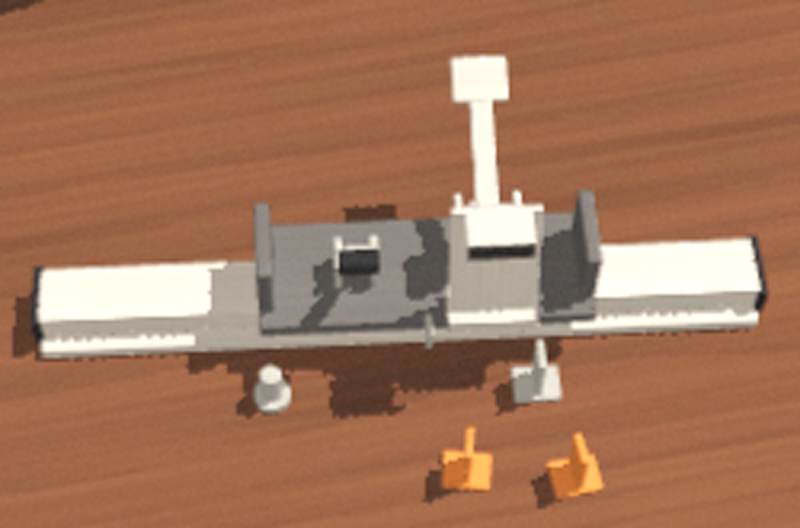

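The crop shows the pointer tip at about (430,346), the index plate's top edge around (541,342), and its foot at (536,384). The clamp knob is at (358,261) and leans towards the far side, so it is locked. The lever pad is at (480,78).

```bash
cat >> h.py <<'E'
O=np.array([.5665,.0465,0]);a=-.1385
R=np.array([[np.cos(a),-np.sin(a),0],[np.sin(a),np.cos(a),0],[0,0,1]])
def tr(p): return (np.asarray(p)-O)@R
def wo(p): return np.asarray(p)@R.T+O
E
python3 - <<'E'
from h import *
c=dict(np.load("scene0.npz"));P=cloud(c)
f=lambda x,y:(x/3.2+215-.34,y/3.2+150-.34)
for n,(x,y),z in [("ptr",(430,346),.037),("plate top near",(541,342),.044),("foot",(536,384),.004),("peg top",(271,372),.032),("knob",(358,258),.115),("tabL top",(585,194),.088),("tabR top",(262,207),.088),("pad",(480,78),.124),("pad/d",(480,78),.124)]:
    uv=f(x,y);w=onplane(c,uv,z);d=P[int(round(uv[1])),int(round(uv[0]))]
    print(n,np.round(uv,1),"w",w.round(3),"track",tr(w).round(4),"depth pt",tr(d).round(4))
T=tr(P);col=c["color"]
# plate: points above the foot beyond track
m=(T[...,0]>.044)&(T[...,0]<.09)&(T[...,2]>.012)&(T[...,2]<.05)&(abs(T[...,1])<.2)
v,u=np.nonzero(m);t=T[m]
for lo,hi in((-.2,-.03),(-.03,.06),(.06,.12)):
    k=(t[:,1]>lo)&(t[:,1]<hi);
    if k.any(): print(lo,hi,k.sum(),np.median(t[k],0).round(4),t[k].min(0).round(4),t[k].max(0).round(4))
m=(T[...,2]>.079)&(T[...,2]<.1)&(abs(T[...,0])<.045)
for lo,hi in((-.2,-.03),(.07,.2)):
    k=m&(T[...,1]>lo)&(T[...,1]<hi)&(T[...,2]<.092)
    print("tab",np.median(T[k],0).round(4),np.percentile(T[k],[2,98],axis=0).round(3).tolist())
m=(col.max(-1)<60)&(T[...,2]>.08)&(T[...,2]<.14)&(T[...,1]<.02)&(abs(T[...,0])<.06)
print("knob",m.sum(),np.median(T[m],0).round(4))
m=(T[...,0]<-.075)&(T[...,0]>-.15)&(T[...,2]>.05)&(abs(T[...,1])<.15)
print("pad",np.percentile(T[m],[2,50,98],axis=0).round(3).tolist())
E
```

```text
ptr [349.  257.8] w [0.621 0.056 0.037] track [0.0522 0.0173 0.037 ] depth pt [0.0498 0.0176 0.0317]
plate top near [383.7 256.5] w [0.635 0.126 0.044] track [0.0566 0.0881 0.044 ] depth pt [0.0588 0.0883 0.0459]
foot [382.2 269.7] w [0.644 0.124 0.004] track [0.0661 0.0873 0.004 ] depth pt [0.0704 0.0859 0.011 ]
peg top [299.3 265.9] w [ 0.617 -0.047  0.032] track [ 0.0634 -0.086   0.032 ] depth pt [ 0.0642 -0.0867  0.0331]
knob [326.5 230.3] w [0.593 0.014 0.115] track [ 0.0312 -0.0281  0.115 ] depth pt [ 0.0311 -0.0272  0.1159]
tabL top [397.5 210.3] w [0.557 0.17  0.088] track [-0.0266  0.1215  0.088 ] depth pt [-0.0295  0.1212  0.0847]
tabR top [296.5 214.3] w [ 0.527 -0.036  0.088] track [-0.0273 -0.0872  0.088 ] depth pt [-0.0285 -0.0863  0.0874]
pad [364.7 174. ] w [0.479 0.117 0.124] track [-0.0964  0.0575  0.124 ] depth pt [-0.0979  0.0585  0.1221]
pad/d [364.7 174. ] w [0.479 0.117 0.124] track [-0.0964  0.0575  0.124 ] depth pt [-0.0979  0.0585  0.1221]
-0.2 -0.03 53 [ 0.0689 -0.0856  0.0283] [ 0.0602 -0.0918  0.0122] [ 0.0738 -0.0792  0.0338]
-0.03 0.06 21 [0.0472 0.0175 0.0411] [0.044  0.0154 0.03  ] [0.0502 0.058  0.05  ]
0.06 0.12 48 [0.0683 0.0868 0.0389] [0.0535 0.0855 0.0123] [0.0773 0.0897 0.0459]
tab [ 0.001  -0.0869  0.0869] [[-0.027, -0.091, 0.081], [0.026, -0.083, 0.09]]
tab [0.007  0.1204 0.0868] [[-0.027, 0.072, 0.079], [0.032, 0.127, 0.091]]
knob 39 [ 0.0364 -0.0275  0.1107]
pad [[-0.11, 0.04, 0.115], [-0.095, 0.057, 0.122], [-0.077, 0.074, 0.129]]
```

```bash
cat > st.py <<'E'
from cell import manip
from h import *
o=manip.get_obs();p=tr(o["ee_pos"]);e=o["eef_rot"]
f=R.T@o["wrist_force"]
print("t",round(o["time_s"],2),"track",p.round(4),"F(track)",np.round(f,1),"op",round(o["opening"],4),"yawerr deg",np.degrees(np.arctan2(*(R.T@-e[:,0])[:2])).round(2),"tilt",e[2].round(3),"q6",np.round(o["qpos"][5],2))
E
python3 -c "
from cell import manip
print(manip.capture('wrist')['T_tool_cam'].round(3).tolist())"
python3 -m inch '[[[0,0,0],[0,0,0.0745]],[[0,0,0],[0,0,0.0745]],[[0,0,0],[0,0,0.0745]],[[0,0,0],[0,0,0.0745]],[[-0.1,-0.07,0],[0,0,0]],[[-0.2,-0.14,0],[0,0,0]],[[-0.21,-0.144,0],[0,0,0]],[[-0.21,-0.144,0],[0,0,0]]]' -1 30
python3 st.py
```

```text
[[1.0, -0.002, 0.0, 0.0], [-0.002, -0.961, -0.275, -0.071], [0.001, 0.275, -0.961, -0.143], [0.0, 0.0, 0.0, 1.0]]
time_s: 0.82
ee_pos: [0.2594, -0.3988, 0.2309]
eef_rot: [[-0.139, -0.99, -0.0], [-0.99, 0.139, 0.001], [-0.001, 0.0, -1.0]]
wrist_force: [0.5, -0.6, 0.5]
opening: -0.0002
t 0.82 track [-0.2427 -0.4835  0.2309] F(track) [ 0.6 -0.5  0.5] op -0.0002 yawerr deg 0.07 tilt [-0.001  0.    -1.   ] q6 0.64
```

```bash

python3 -m inch '[[[-0.217,-0.15,0],[0,0,0]],[[-0.217,-0.15,0],[0,0,0]],[[-0.217,-0.15,0],[0,0,0]],[[-0.217,-0.15,0],[0,0,0]],[[-0.217,-0.15,0],[0,0,0]],[[-0.217,-0.15,0],[0,0,0]],[[-0.217,-0.15,0],[0,0,0]],[[-0.217,-0.15,0],[0,0,0]]]' >/dev/null
python3 -m inch '[[[-0.217,-0.15,0],[0,0,0]],[[-0.217,-0.15,0],[0,0,0]],[[-0.217,-0.15,0],[0,0,0]],[[-0.217,-0.15,0],[0,0,0]],[[-0.217,-0.15,0],[0,0,0]],[[-0.217,-0.15,0],[0,0,0]],[[0,0,0],[0,0,0]],[[0,0,0],[0,0,0]]]' >/dev/null
python3 st.py
cat > wc.py <<'E'
import sys
from cell import manip
from h import *
o=manip.get_obs();c=manip.capture("wrist")
T=np.eye(4);T[:3,:3]=o["eef_rot"];T[:3,3]=o["ee_pos"];T=T@c["T_tool_cam"]
c["pose"]=T;np.savez(sys.argv[1]+".npz",**c);cv2.imwrite(f"pics/{sys.argv[1]}.png",c["color"])
E
python3 wc.py w1
```

```text
t 2.15 track [ 0.0721 -0.0273  0.2291] F(track) [ 0.  -0.5  0.2] op 0.0002 yawerr deg -0.17 tilt [ 0.     0.003 -1.   ] q6 1.66
```

View pics/w1.png

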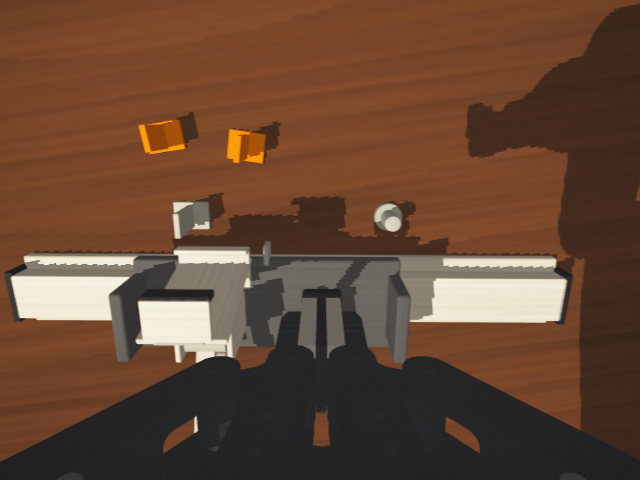

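The wrist view shows the fingers over the clamp, the pointer tip at (267,241) and the index plate at about (175,220), on the +y side.

```bash
python3 - <<'E'
from h import *
c=dict(np.load("w1.npz"))
for n,uv,z in(("ptr",(267,241),.037),("plate top far",(174.5,204),.044),("plate top near",(174.5,237),.044),("peg top",(392,224),.032)):print(n,tr(onplane(c,uv,z)).round(4))
E
python3 -m inch '[[[0,0,0.22],[0,0,0]],[[0,0,0.22],[0,0,0]],[[0,0,0.22],[0,0,0]],[[0,0,0.2],[0,0,0]],[[0,0,0.02],[0,0,0]],[[0,0,0],[0,0,0]],[[0,0.05,0],[0,0,0]],[[0,0.03,0],[0,0,0]]]' >/dev/null; python3 st.py
```

```text
ptr [0.0493 0.0172 0.037 ]
plate top far [0.0811 0.0881 0.044 ]
plate top near [0.0542 0.0906 0.044 ]
peg top [ 0.063  -0.0858  0.032 ]
t 2.87 track [ 0.061  -0.0295  0.1029] F(track) [0.7 0.4 0.6] op -0.0 yawerr deg 0.04 tilt [-0.    -0.005 -1.   ] q6 1.67
```

```bash

python3 -m inch '[[[0,0,0.03],[0,0,0]],[[0,0.05,0],[0,0,0]],[[0,0.05,0],[0,0,0]],[[0,0.05,0],[0,0,0]],[[0,0.05,0],[0,0,0]],[[0,0.05,0],[0,0,0]],[[0,0.05,0],[0,0,0]],[[0,0.05,0],[0,0,0]]]' >/dev/null; python3 st.py
python3 -m inch '[[[0,0.05,0],[0,0,0]],[[0,0.05,0],[0,0,0]],[[0,0.05,0],[0,0,0]],[[0,0.04,0],[0,0,0]],[[0,0,0],[0,0,0]],[[0,0,0],[0,0,0]],[[0,0,0],[0,0,0]],[[0,0,0],[0,0,0]]]' >/dev/null; python3 st.py
python3 - <<'E'
from cell import manip
from h import *
c=manip.capture("scene");T=tr(cloud(c))
m=(c["color"].max(-1)<60)&(T[...,2]>.08)&(T[...,2]<.13)&(abs(T[...,1]+.027)<.02)&(abs(T[...,0])<.07)
print("dark",m.sum(),np.percentile(T[m],[5,50,95],axis=0).round(3).tolist())
cv2.imwrite("pics/s1.png",cv2.resize(c["color"][150:315,215:465],None,fx=3.2,fy=3.2))
E
```

```text
t 3.53 track [ 0.0087 -0.0291  0.0974] F(track) [2.6 0.6 1.9] op 0.0 yawerr deg 0.01 tilt [-0.    -0.005 -1.   ] q6 1.67
t 4.2 track [-0.0187 -0.0294  0.0976] F(track) [ 8.7 -2.   8.5] op 0.0 yawerr deg 0.01 tilt [ 0.    -0.008 -1.   ] q6 1.68
dark 25 [[-0.012, -0.041, 0.106], [-0.011, -0.021, 0.117], [-0.009, -0.019, 0.128]]
```

View pics/s1.png

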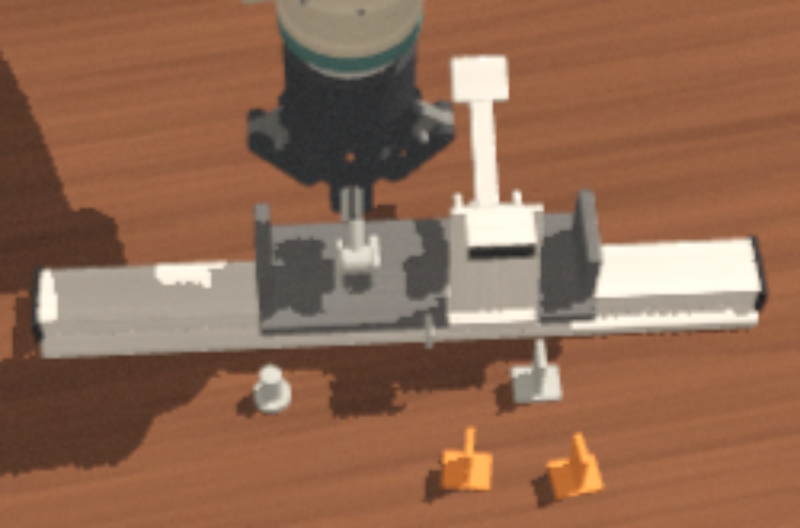

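The lever is tipped fully towards the robot: the knob is hidden behind the fork and the force rose at the stop. Next I'll back off, rise, move over to the right tab and look.

```bash

python3 -m inch '[[[0,-0.1,0],[0,0,0]],[[0,0,-0.2],[0,0,0]],[[0,-0.05,-0.1],[0,0,0]],[[0.1,-0.04,0],[0,0,0]],[[0.14,0,0],[0,0,0]],[[0.146,0,0],[0,0,0]],[[0,0,0],[0,0,0]],[[0,0,0],[0,0,0]]]' -0.1 30 >/dev/null; python3 st.py; python3 wc.py w2
python3 - <<'E'
from h import *
c=dict(np.load("w2.npz"));T=tr(cloud(c))
m=(T[...,2]>.075)&(T[...,2]<.1)&(abs(T[...,0])<.045)&(T[...,1]<-.05)&(T[...,1]>-.12)
print(m.sum(),np.percentile(T[m],[5,50,95],axis=0).round(3).tolist())
E
```

```text
t 4.92 track [ 0.0064 -0.0875  0.139 ] F(track) [ 0.2  0.2 -0.1] op 0.0381 yawerr deg 0.08 tilt [-0.     0.003 -1.   ] q6 1.57
2201 [[-0.028, -0.091, 0.086], [-0.001, -0.086, 0.089], [0.023, -0.082, 0.09]]
```

View pics/w2.png

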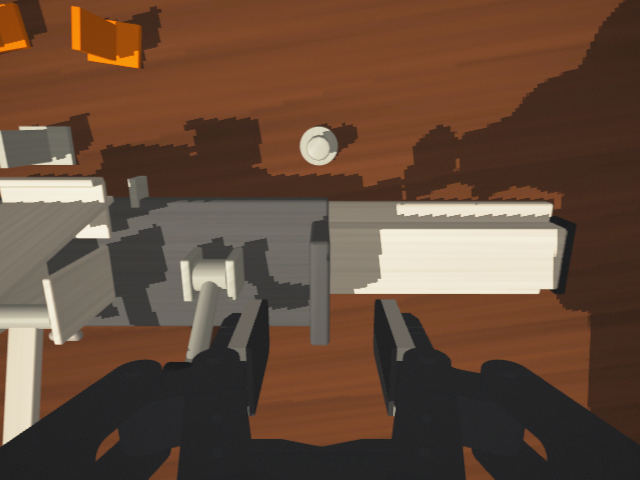

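The tab at (319,290) sits centred between the fingers, and the clamp stem is clear on the left. I'll narrow the opening, shift away from the knob, descend and pinch.

```bash

python3 -m inch '[[[0,-0.07,0],[0,0,0]],[[0,0,0],[0,0,0]],[[0,0,0.1],[0,0,0]],[[0,0,0.12],[0,0,0]],[[0,0,0.12],[0,0,0]],[[0,0,0.12],[0,0,0]],[[0,0,0],[0,0,0]],[[0,0,0],[0,0,0]]]' -0.45 30 >/dev/null; python3 st.py
```

```text
t 5.63 track [ 0.0169 -0.0862  0.07  ] F(track) [-0.6  0.1  0.2] op 0.0239 yawerr deg -0.06 tilt [-0.     0.003 -1.   ] q6 1.57
```

```bash

python3 -m inch '[[[0,0,0],[0,0,0]],[[0,0,0],[0,0,0]],[[0,0,0],[0,0,0]],[[0,0,0],[0,0,0]],[[0,0,0],[0,0,0]],[[-0.03,0,0],[0,0,0]],[[-0.05,0,0],[0,0,0]],[[-0.06,0,0],[0,0,0]]]' -1 30 >/dev/null; python3 st.py
python3 -m inch '[[[-0.06,0,0],[0,0,0]],[[-0.06,0,0],[0,0,0]],[[-0.06,0,0],[0,0,0]],[[-0.06,0,0],[0,0,0]],[[-0.05,0,0],[0,0,0]],[[-0.04,0,0],[0,0,0]],[[0,0,0],[0,0,0]],[[0,0,0],[0,0,0]]]' >/dev/null; python3 st.py; python3 wc.py w3
python3 - <<'E'
from cell import manip
c=manip.capture("scene");import numpy as np,cv2
np.savez("scene3.npz",**c)
a=cv2.resize(c["color"][200:300,270:460],None,fx=4,fy=4,interpolation=cv2.INTER_CUBIC)
b=cv2.imread("pics/w3.png")[:,:400]
b=cv2.resize(b[:240],None,fx=.8,fy=.8)
cv2.imwrite("pics/s3.png",np.vstack([a,cv2.copyMakeBorder(b,0,600-400-b.shape[0],0,760-b.shape[1],cv2.BORDER_CONSTANT)]))
E
```

```text
t 6.3 track [ 0.0185 -0.0669  0.0723] F(track) [-1.9 -2.6  5.5] op 0.009 yawerr deg 0.06 tilt [ 0.002 -0.002 -1.   ] q6 1.61
t 6.97 track [ 0.0186 -0.0156  0.0722] F(track) [-2.   2.8  5.1] op 0.0089 yawerr deg -0.04 tilt [-0.001 -0.002 -1.   ] q6 1.69
```

View pics/s3.png

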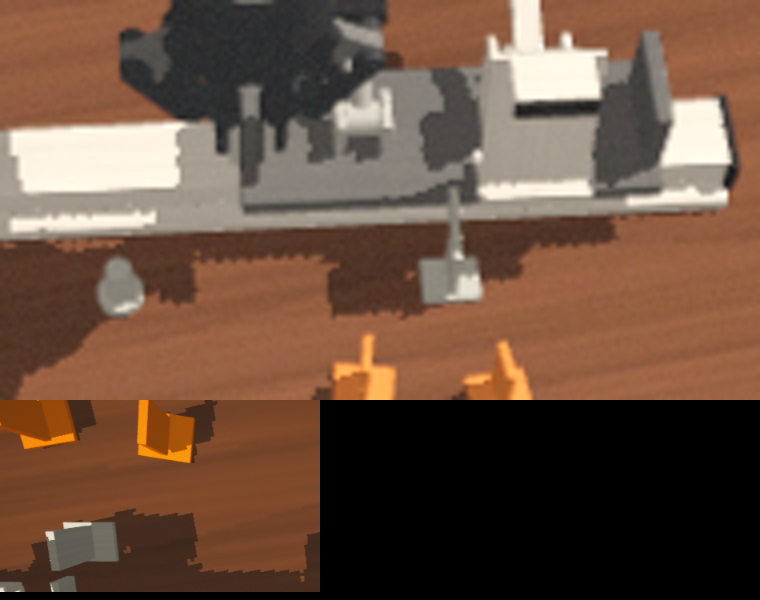

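The pointer and plate look collinear, with the tip near (455,185) running into the plate at (455,225). I'll check that numerically.

```bash
python3 - <<'E'
from h import *
for n in("w3","scene3"):
    c=dict(np.load(n+".npz"));T=tr(cloud(c))
    for k,x0,x1,z0 in(("ptr",.0425,.051,.033),("plate",.056,.075,.0405)):
        m=(T[...,0]>x0)&(T[...,0]<x1)&(T[...,2]>z0)&(T[...,2]<.05)&(T[...,1]>.06)&(T[...,1]<.11)
        v,u=np.nonzero(m)
        if m.any(): print(n,k,m.sum(),np.percentile(T[m],[5,50,95],axis=0).round(4).tolist(),np.median(u),np.median(v))
E
```

```text
w3 ptr 385 [[0.0428, 0.0873, 0.0345], [0.0456, 0.0881, 0.0428], [0.0478, 0.0911, 0.0467]] 76.0 231.0
w3 plate 720 [[0.0569, 0.0861, 0.0412], [0.0651, 0.0873, 0.0446], [0.073, 0.0903, 0.0459]] 67.5 185.0
scene3 ptr 9 [[0.0452, 0.0876, 0.0355], [0.0471, 0.0895, 0.0412], [0.05, 0.0899, 0.0465]] 384.0 253.0
scene3 plate 15 [[0.0582, 0.086, 0.0409], [0.0649, 0.088, 0.0449], [0.0739, 0.0895, 0.046]] 384.0 260.0
```

Both views put the pointer within about 1.5 mm of the plate. I'll release and go round to the robot side of the knob.

```bash

python3 -m inch '[[[0,0,0],[0,0,0]],[[0,0,0],[0,0,0]],[[0,0,0],[0,0,0]],[[0,0,-0.1],[0,0,0]],[[0,0,-0.2],[0,0,0]],[[0,0,-0.2],[0,0,0]],[[0,0,0],[0,0,0]],[[0,0,0],[0,0,0]]]' -0.45 30 >/dev/null; python3 st.py
python3 -m inch '[[[0,0.2,0],[0,0,0]],[[0,0.2,0],[0,0,0]],[[-0.13,0.12,0],[0,0,0]],[[-0.13,0,0],[0,0,0]],[[-0.13,0,0],[0,0,0]],[[0,0,0],[0,0,0]],[[0,0,0],[0,0,0]],[[0,0,0],[0,0,0]]]' -1 30 >/dev/null; python3 st.py; python3 wc.py w4
```

```text
t 7.73 track [ 0.0191 -0.0165  0.148 ] F(track) [ 0.2  0.5 -0.9] op 0.0235 yawerr deg 0.0 tilt [-0.    -0.004 -1.   ] q6 1.69
t 8.4 track [-0.0604  0.0414  0.1448] F(track) [0.9 0.5 0.4] op -0.0001 yawerr deg -0.01 tilt [ 0.001  0.002 -1.   ] q6 1.82
```

View pics/w4.png

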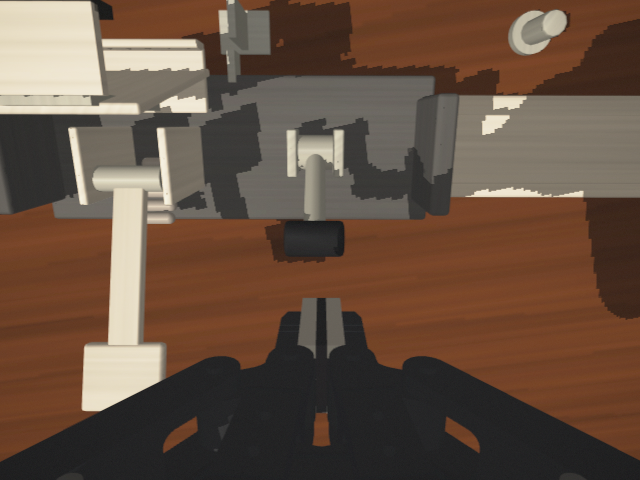

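The fingers stand just behind the knob at (314,238), centred on it, and the pointer is still on the plate at (232,40). I'll lower and push it back.

```bash

python3 -m inch '[[[0,0,0.15],[0,0,0]],[[0,0,0.15],[0,0,0]],[[0,0,0.01],[0,0,0]],[[0,0,0],[0,0,0]],[[0,-0.05,0],[0,0,0]],[[0,-0.05,0],[0,0,0]],[[0,-0.05,0],[0,0,0]],[[0,-0.05,0],[0,0,0]]]' >/dev/null; python3 st.py
python3 -m inch '[[[0,-0.05,0],[0,0,0]],[[0,-0.05,0],[0,0,0]],[[0,-0.05,0],[0,0,0]],[[0,-0.05,0],[0,0,0]],[[0,-0.05,0],[0,0,0]],[[0,-0.05,0],[0,0,0]],[[0,-0.04,0],[0,0,0]],[[0,0,0],[0,0,0]]]' >/dev/null; python3 st.py
python3 -m inch '[[[0,0,0],[0,0,0]],[[0,0,0],[0,0,0]],[[0,0,0],[0,0,0]],[[0,0,0],[0,0,0]],[[0,0,0],[0,0,0]],[[0,0,0],[0,0,0]],[[0,0,0],[0,0,0]],[[0,0,0],[0,0,0]]]' >/dev/null; python3 st.py
```

```text
t 9.12 track [-0.0287  0.0422  0.101 ] F(track) [-3.7  0.2  2.1] op 0.0003 yawerr deg -0.01 tilt [-0.001 -0.002 -1.   ] q6 1.81
t 9.78 track [0.0107 0.0422 0.0961] F(track) [-55.2  -4.2  22.3] op 0.0001 yawerr deg -0.14 tilt [ 0.003  0.033 -0.999] q6 1.79
t 10.45 track [0.0106 0.0422 0.0962] F(track) [-53.   -3.9  19.7] op -0.0003 yawerr deg -0.15 tilt [ 0.003  0.031 -1.   ] q6 1.79
```

Force against the stop says the lever is fully back. I'll retract, rise above the pad and look.

```bash

python3 -m inch '[[[0,0.15,0],[0,0,0]],[[0,0.15,0],[0,0,0]],[[0,0.1,-0.2],[0,0,0]],[[0,0.2,-0.15],[0,0,0]],[[0,0.15,-0.1],[0,0,0]],[[0,0.06,0],[0,0,0]],[[-0.1,0,0],[0,0,0]],[[-0.2,0,0],[0,0,0]]]' >/dev/null; python3 st.py; python3 wc.py w5
python3 -m inch '[[[-0.15,0,0],[0,0,0]],[[-0.12,0,0],[0,0,0]],[[0,0,0],[0,0,0]],[[0,0,0],[0,0,0]],[[0,0,0],[0,0,0]],[[0,0,0],[0,0,0]],[[0,0,0],[0,0,0]],[[0,0,0],[0,0,0]]]' >/dev/null; python3 st.py; python3 wc.py w6
python3 - <<'E'
from h import *
for n in("w5","w6"):
    c=dict(np.load(n+".npz"));T=tr(cloud(c))
    for k,x0,x1,z0,z1,y0,y1 in(("ptr",.0425,.051,.033,.05,.06,.11),("plate",.056,.075,.0405,.05,.06,.11),("pad",-.12,-.08,.1,.14,.1,.16)):
        m=(T[...,0]>x0)&(T[...,0]<x1)&(T[...,2]>z0)&(T[...,2]<z1)&(T[...,1]>y0)&(T[...,1]<y1)
        if m.any(): print(n,k,m.sum(),np.percentile(T[m],[5,50,95],axis=0).round(4).tolist())
    m=(c["color"].max(-1)<60)&(T[...,2]>.085)&(T[...,2]<.13)&(abs(T[...,1]-.043)<.025)&(abs(T[...,0])<.06)
    if m.any(): print(n,"knob",m.sum(),np.percentile(T[m],[5,50,95],axis=0).round(4).tolist())
E
```

```text
t 11.12 track [-0.0998  0.0859  0.1668] F(track) [ 0.8  0.1 -0.3] op 0.0002 yawerr deg 0.17 tilt [ 0.001 -0.002 -1.   ] q6 1.93
t 11.83 track [-0.1004  0.127   0.1668] F(track) [ 0.5 -0.3 -0.5] op -0.0003 yawerr deg 0.04 tilt [ 0. -0. -1.] q6 2.01
w5 pad 5070 [[-0.1099, 0.1138, 0.1191], [-0.097, 0.1297, 0.1244], [-0.0837, 0.1457, 0.129]]
w6 pad 4689 [[-0.1087, 0.1141, 0.1191], [-0.0958, 0.1305, 0.124], [-0.0835, 0.1462, 0.1288]]
```

View pics/w6.png

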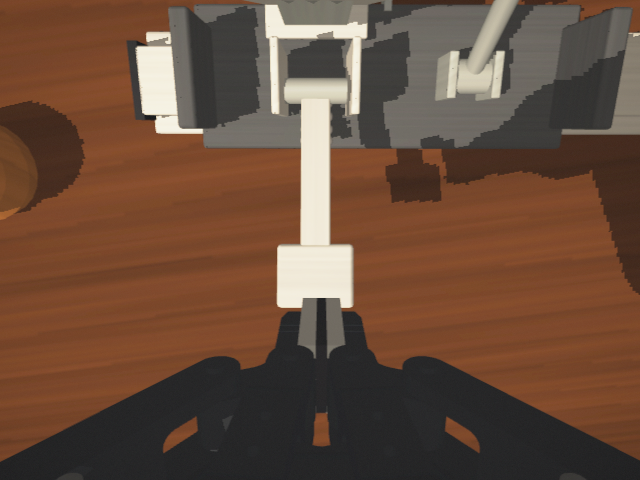

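The fingers sit over the pad at (315,275), and the clamp lever leans to the far side. I'll check the pointer and knob in the scene camera, then press.

```bash
cat > sc.py <<'E'
from cell import manip
from h import *
c=manip.capture("scene");T=tr(cloud(c))
for k,x0,x1,z0,z1,y0,y1 in(("ptr",.0425,.051,.033,.05,.06,.11),("plate",.056,.075,.0405,.05,.06,.11)):
    m=(T[...,0]>x0)&(T[...,0]<x1)&(T[...,2]>z0)&(T[...,2]<z1)&(T[...,1]>y0)&(T[...,1]<y1)
    if m.any(): print(k,m.sum(),np.percentile(T[m],[5,50,95],axis=0).round(4).tolist())
m=(c["color"].max(-1)<60)&(T[...,2]>.085)&(T[...,2]<.13)&(abs(T[...,1]-.043)<.025)&(abs(T[...,0])<.06)
print("knob",m.sum(),np.percentile(T[m],[5,50,95],axis=0).round(4).tolist() if m.any() else "")
cv2.imwrite("pics/fin.png",cv2.resize(c["color"][150:315,215:465],None,fx=3.2,fy=3.2))
E
python3 sc.py
python3 -m inch '[[[0,0,0.12],[0,0,0]],[[0,0,0.1],[0,0,0]],[[0,0,0.06],[0,0,0]],[[0,0,0.06],[0,0,0]],[[0,0,0.06],[0,0,0]],[[0,0,0.06],[0,0,0]],[[0,0,0.06],[0,0,0]],[[0,0,0],[0,0,0]]]' >/dev/null; python3 st.py
```

```text
ptr 13 [[0.0428, 0.0872, 0.0366], [0.0476, 0.0896, 0.0465], [0.0506, 0.1016, 0.05]]
plate 16 [[0.0584, 0.086, 0.0413], [0.065, 0.0878, 0.0434], [0.0714, 0.0897, 0.0466]]
knob 39 [[0.0274, 0.0317, 0.1068], [0.0373, 0.041, 0.1101], [0.0391, 0.0532, 0.1149]]
t 12.6 track [-0.1007  0.1278  0.0884] F(track) [-2.5  0.5  3.8] op -0.0002 yawerr deg -0.02 tilt [-0.001  0.    -1.   ] q6 2.01
```

```bash

python3 -m inch '[[[0,0,0.04],[0,0,0]],[[0,0,0.04],[0,0,0]],[[0,0,0.03],[0,0,0]],[[0,0,0.03],[0,0,0]],[[0,0,0.01],[0,0,0]],[[0,0,0],[0,0,0]],[[0,0,0],[0,0,0]],[[0,0,0],[0,0,0]]]' >/dev/null; python3 st.py; python3 sc.py; python3 - <<'E'
from h import *
import cell
c=cell.manip.capture("top");T=tr(cloud(c))
# lever arm heights near pivot side, from wrist and top
for s in range(-80,-25,8):
    m=(abs(T[...,0]-s/1e3)<.004)&(abs(T[...,1]-.128)<.006)&(T[...,2]>.04)&(T[...,2]<.13)&(c["color"].min(-1)>100)
    if m.any():print(s,m.sum(),np.median(T[m],0).round(4))
E
```

```text
t 13.27 track [-0.0981  0.128   0.0695] F(track) [ 1.1 -1.2 11.1] op 0.0004 yawerr deg 0.01 tilt [-0.002 -0.007 -1.   ] q6 2.01
ptr 13 [[0.0425, 0.0876, 0.0384], [0.0475, 0.0898, 0.0439], [0.0501, 0.1033, 0.0498]]
plate 17 [[0.0562, 0.0859, 0.0411], [0.0638, 0.0873, 0.0438], [0.0728, 0.09, 0.0455]]
knob 48 [[0.0265, 0.0318, 0.1065], [0.0369, 0.0433, 0.1115], [0.0389, 0.0532, 0.1157]]
-40 4 [-0.0381  0.1221  0.0456]
-32 20 [-0.032   0.1259  0.085 ]
```

```bash
python3 wc.py w7; python3 - <<'E'
from h import *
c=dict(np.load("w7.npz"));T=tr(cloud(c))
m=(T[...,0]>-.075)&(T[...,0]<-.025)&(abs(T[...,1]-.128)<.005)&(T[...,2]>.05)&(T[...,2]<.12)&(c["color"].min(-1)>70)
t=T[m];k=np.polyfit(t[:,0],t[:,2],1);print(m.sum(),k, "slope angle",np.arctan(k[0]),"lever~",.35+np.arctan(k[0]),np.std(t[:,2]-np.polyval(k,t[:,0])))
E
```

```text
4910 [0.30674458 0.09828949] slope angle 0.29763293901416543 lever~ 0.6476329390141654 0.0006091240846139468
```

```bash

python3 -m inch '[[[0,0,0.01],[0,0,0]],[[0,0,0],[0,0,0]],[[0,0,0],[0,0,0]],[[0,0,0],[0,0,0]],[[0,0,0],[0,0,0]],[[0,0,0],[0,0,0]],[[0,0,0],[0,0,0]],[[0,0,0],[0,0,0]]]' >/dev/null; python3 st.py
python3 -m inch '[[[0,0,0],[0,0,0]],[[0,0,0],[0,0,0]],[[0,0,0],[0,0,0]],[[0,0,0],[0,0,0]],[[0,0,0],[0,0,0]],[[0,0,0],[0,0,0]],[[0,0,0],[0,0,0]],[[0,0,0],[0,0,0]]]' >/dev/null; python3 st.py; python3 sc.py
```

```text
t 14.08 track [-0.0979  0.1281  0.0684] F(track) [ 0.9 -1.3 12.5] op -0.0002 yawerr deg 0.01 tilt [-0.002 -0.008 -1.   ] q6 2.01
t 14.75 track [-0.0979  0.1281  0.0684] F(track) [ 1.1 -2.2 12.3] op -0.0001 yawerr deg 0.01 tilt [-0.002 -0.008 -1.   ] q6 2.01
ptr 12 [[0.0439, 0.0874, 0.0356], [0.0476, 0.0896, 0.0445], [0.0496, 0.1032, 0.0494]]
plate 20 [[0.0564, 0.086, 0.041], [0.0652, 0.088, 0.0442], [0.0741, 0.0897, 0.046]]
knob 44 [[0.0279, 0.0316, 0.107], [0.0373, 0.0424, 0.1111], [0.0398, 0.0529, 0.1158]]
```

View pics/fin.png

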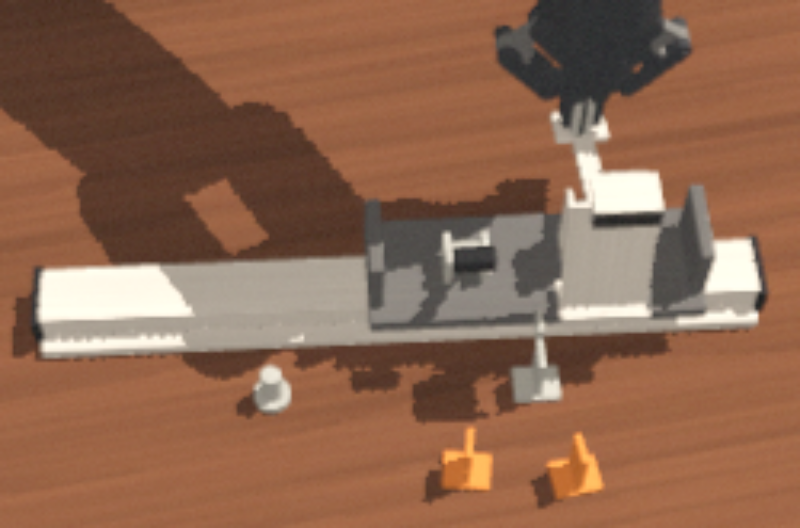

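The pointer lines up with the plate at (541,335), the knob at (474,259) is locked, and the fingers hold the pad at (580,125). I'll hand it in.

```bash
python3 -c "
from cell import manip
print(manip.hand_in())"; python3 st.py
```

```text
the job is handed in; nothing more can be done
None
the job is handed in; nothing more can be done
```

The job is handed in at about 14.8 s of the 72 s allowed. I freed the clamp, slid the carriage about 70.6 mm to the thin index plate by its right tab, and tipped the clamp lever back to its stop. The closed fingers are still holding the press lever down at the third click.

**Last checks:**
- **Pointer:** within about 2 mm of the plate along the track; the limit is 6 mm.
- **Clamp:** the knob is back at its original locked position.
- **Press lever:** about 0.65 rad from its slope in the wrist camera, just before a last press of about 1 mm. The tool then stayed still with 12 N of contact.
- **Locking push:** this peaked at about 55 N on the wrist, under its 120 N limit. The fingers made that push; the 40 N limit is for the arm and gripper body.
- **Globe and dinosaur:** I made no contact with either, but did not measure their positions again at the end.

No check failed. The scene camera put the pointer about 1 mm further along +y than the wrist camera did, which is within calibration.

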